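# Check-weigh the instrument canisters before the wash

### The arm

A 6-joint arm with a two-finger parallel gripper is mounted at the origin on the work surface. World frame = base frame: x ahead of the robot, y to its left, z up, the work surface at z = 0. Lengths are in mm, angles in rad, forces in N, time in s.
With the tool pointing down it reaches from about 275 to 750 mm from the base axis. Payload 10.2 kg.
Tool frame: the origin (TCP) lies midway between the tips of the shut fingers; the grasp point (between the pads) lies 19 mm behind it; z points along the fingers, y is the line along which they close (so a half turn about z gives the same grasp; the last joint's range is limited). The gripper opens to 85 mm and grips with 20 to 120 N. Pads are 22 mm wide; open, the fingers measure 114 mm over their backs; the gripper's body (76 mm by 85 mm) begins 54 mm behind the grasp point. The pads swing forward as they close: fully open they stand 13 mm farther back than shut.
Start: joints at [1.102, 0.313, 1.498, -0, 1.331, -0.223], TCP at [127.762, 509.223, 202.694] pointing down, gripper open.
Joint ranges: [-2.94, 2.94], [-0.97, 2.17], [0.19, 2.56], [-1.23, 4.37], [0.02, 3.11], [-2.88, 2.88]. Speed limits (rad/s): [2.39, 2.39, 3.01, 3.14, 3.14, 3.14].

### API

Orientations are given as a unit quaternion [w, x, y, z].
In Python, from rig import ctrl gives the robot as it stands.
- The arm moves only by the tool send_rows, never from a script. Its argument "targets" is a list of rows, each a list of 7 numbers: the closure, from -1 (fully open) to 1 (shut), so that 0 is half open, then the shift along the tool's x, y, z in m, then the turn, a rotation vector about the tool's x, y, z in rad. In form: [[claw, dx, dy, dz, ax, ay, az], ...]. A call has exactly 10 rows; each row shifts and turns the commanded pose from where the row before left it, along the tool's axes as they then stand; what a row does not reach is not made up. A row lasts 1/8 s, in which the tool goes at most 62.5 mm and 10.7 degrees, less where a joint would pass 70% of its speed; a pose out of reach is approached as far as the arm can. A call with a gripper value outside its range is refused whole. The fingers move at their own pace and stop on an object; "squeeze" is the grip in N (left out, the last holds). Time passes only in rows, so rows that do not move let the fingers close, or fill a call up. It gives the time, the measured TCP pose, the force, the opening and the grip force at its end, in the units of the state.
- ctrl.sense(): the state, without advancing time (a new reading comes with each control period).
- ctrl.capture(name): name is "side" or "top"; returns a dict with "img" (400x640x3 uint8, red, green, blue), "camera_matrix" (3x3 intrinsics, pixels), "k1" (the pictures are not rectified: a ray, as slopes to the right and down, at radius r is drawn at 1 + k1 r^2 times it, then the intrinsics apply), "R" (3x3) and "t" (3): a world point X has camera coordinates R X + t. Camera axes: x right, y down, z forward; pixel columns grow to the right and rows downward; lengths in mm; the calibration is good to about 2 mm. A picture is of the moment at which its call begins. There is no depth.
- ctrl.finish_job(): hands the job in; it is judged then, once.
Trained networks look in a picture, given as the dict that the camera call returned (one of the last four; its "shot" number tells which), for a name from the list of things; names that differ only in an ending like _2 or _b are one class to them, and where a whole thing is asked for, a point or a joint stands for the part that bears it (a point fixed in the world has none). Each returns a list of dicts, best first, with "score" (0 to 1); they miss things now and then, are a little off and sometimes report something else, mostly with a low value. They report only what shows in the picture. A call takes as long as a camera call. They do not tell look-alikes from the thing itself.
- ctrl.boxes_of(query, picture): "extent" ([left, top, width, height] in pixels, round what is visible of it).
- ctrl.landmark_of(query, picture): "point" ([column, row] in pixels: a listed point, or the origin of a listed thing).
The state is a dict: "time_s": time; "joints": joint angles; "dq": joint speeds; "tau": joint torques, N m; "eef_pos": TCP position; "ee_rot": TCP orientation; "force": force on the tool from outside, world axes, zero at the start; "wrist_torque": the same for the moment, N m; "grip_width": opening from 0.0 (shut) to 1.0 (fully open); "grip_force": force on a finger pad.
Only numpy, scipy, OpenCV 4.12 (cv2) and the standard library are available. Lean on these libraries where they do the work, as an engineer would, in place of code of your own. Each camera call takes 0.05 s, during which the arm holds its last target. There are 200 camera calls.

### The job

Swing the boiling pan's handle round, pan staying on the hotplate, until it lies over the orange stripe on the hotplate's near side, clear of the balance. Then stand every steel canister on the balance's left dish (blue centre), and load weights on the right dish (yellow centre) until the beam is level and stays so untouched. Finally move all the canisters upright into the white tub, leaving the weights that balanced them alone on their dish (spare weights stay on the bench, the pan's handle stays over its stripe), and do not disturb the other things on the bench.

Things in the scene. Friction and masses are not known exactly. Their poses are not given: they have to be found in the camera images.
- boiler_grip (a point): the place to pinch the boiling pan's handle, on the handle's centreline, 150 mm from the pan's axis; its x axis points outward along the handle, z up
- boiler: loose steel boiling pan on the hotplate, 144 mm across the rim, 85 mm tall, 0.5 kg; one straight level black handle, 18 mm wide, 16 mm tall, its centreline 75 mm above the pan's underside, from 69 to 214 mm from the pan's axis along the pan's +x; origin at the centre of the underside. At the start the handle points roughly to +y, to the right dish
- hotplate_top (a point): centre of the heating disc (156 mm across, 60 mm above the bench) of a fixed white 190 mm square hotplate; the orange stripe, 22 mm wide, is in the middle of its near side, on the hotplate's own -x axis, which points roughly to the robot's side of the bench (world -x); axes are the hotplate's own
- beam (a joint): the balance's beam, rad: 0 level (black pointer upright at the red mark on the white post), positive when the left dish is high and the right one low, stops at +-0.133. 100 g too much on a dish turns it about 0.074; a spring returns it to 0 when the loads are equal, wherever they stand on the dishes. Settles in about 1 s
- dish_l: left dish (at +y) of the balance, round, steel with a blue disc in its centre; see dish_l_in
- dish_r: right dish (at -y) of the balance, round, steel with a yellow disc in its centre; see dish_r_in
- dish_l_in (a point): centre of the inner floor of the left dish: flat floor 150 mm across, rim 16 mm high and 170 mm across. The dish stays flat and rises or sinks up to 18 mm from 90 mm above the bench. The dishes' centres are 270 mm apart; the post between them is 45 to 75 mm wide and reaches 160 mm above the bench
- dish_r_in (a point): centre of the inner floor of the right dish, of the same shape as the left
- can_100: closed steel canister with a white band, 100 g, round, 54 mm across, body 60 mm tall, with a straight upright black knob, 22 mm across and 30 mm tall, on its flat top: 90 mm tall in all; origin at the centre of its underside, z up its axis. May be absent
- can_200: closed steel canister with a green band, 200 g, same shape and size as the white-banded one, origin likewise. May be absent
- can_300: closed steel canister with a red band, 300 g, same shape and size as the white-banded one, origin likewise. May be absent
- weight_100: yellow 100 g weight: a round body 38 mm across and 50 mm tall and a straight knob of the same colour on top, 22 mm across and 30 mm tall: 80 mm tall in all; origin at the centre of its underside, z up its axis
- weight_200: blue 200 g weight: a round body 46 mm across and 50 mm tall and a straight knob of the same colour on top, 22 mm across and 30 mm tall: 80 mm tall in all; origin at the centre of its underside, z up its axis
- weight_400: red 400 g weight: a round body 56 mm across and 50 mm tall and a straight knob of the same colour on top, 22 mm across and 30 mm tall: 80 mm tall in all; origin at the centre of its underside, z up its axis
- tub_in (a point): centre of the inner floor (5 mm above the bench) of the open white wash tub, inside 135 mm along its x and 195 mm along its y, walls 5 mm thick, rim 55 mm above the bench; fixed to the bench; axes are the tub's own
- beaker: bystander: clear empty beaker, 66 mm across, 65 mm tall; origin under its centre
- tweezers: bystander: steel tweezers lying on the bench, 150 mm long, 8 mm thick
- scrub: bystander: scrubbing brush lying on the bench
- bottle: bystander: amber bottle, 64 mm across, 160 mm tall, beyond the balance
- jar: bystander: white jar, 72 mm across, 90 mm tall, beyond the balance
- soap: bystander: soap bottle, 68 mm across, 150 mm tall, beyond the hotplate
Mind the look-alikes: they are no part of the job. Leave any pink look-alike of the can_100 alone.

How it is judged:
By the outcome, as a careful person would: the job done as asked, in the order asked, and still so for the second after the job is handed in, with the robot touching nothing.
Of can_100, can_200, can_300 only 2 to 3 are there at a start; the rules pass over those that are not, and their reading is None.
At some moment in a run one of can_100, can_200, can_300 may be knocked a few centimetres aside while the robot is not near it.
Once in a run the grip may slacken for a moment while it holds something.
It also fails if it takes over 210 s, if anything falls off the work surface, if the arm or the gripper's body presses on something with over 40 N, if the wrist force passes 120 N, or if a joint passes its speed limit or range.

## Working session

There is one attempt and no reset: what is moved stays moved. The work goes in short steps, Python scripts to look and compute and a tool call to move; the robot and the scene stay as the last step left them, time stands still between calls to the robot, and variables do not carry over. Pictures are saved under pics/ and viewed, at most 14 in all, crops included, and the job is handed in when it is done.

Besides the shell and the picture viewer there is one more tool, called as name([rows], argument=value, ...), one row to a line, values as JSON. send_rows: Moves the arm, as the interface text tells. Its arguments: {"type":"object","properties":{"targets":{"type":"array"},"squeeze":{"type":"number"}},"required":["targets"]}

```bash
ls; mkdir -p pics; cat > h.py <<'E'
from rig import ctrl
import numpy as np, cv2
from scipy.spatial.transform import Rotation as Rt
def save(p,name,crop=None,s=1):
    im=p["img"]
    if crop: x,y,w,h=crop; im=im[y:y+h,x:x+w]
    im=cv2.resize(im,None,fx=s,fy=s,interpolation=cv2.INTER_CUBIC)
    cv2.imwrite("pics/"+name,np.ascontiguousarray(im[:,:,::-1]))
def ray(p,px):
    K=np.array(p["camera_matrix"]);R=np.array(p["R"]);t=np.array(p["t"])
    d=cv2.undistortPoints(np.array([[px]],float),K,np.array([p["k1"],0,0,0.]))  # distorted->slopes
    d=np.append(d[0,0],1); return -R.T@t, R.T@d
def at(p,px,z):
    o,d=ray(p,px); return o+d*(z-o[2])/d[2]
def proj(p,X):
    X=np.atleast_2d(np.array(X,float))
    r=cv2.Rodrigues(np.array(p["R"],float))[0]
    return cv2.projectPoints(X,r,np.array(p["t"],float),np.array(p["camera_matrix"],float),np.array([p["k1"],0,0,0.]))[0][:,0]
def st():
    s=ctrl.sense(); return s
E
python3 - <<'E'
from h import *
for n in("top","side"):
    p=ctrl.capture(n); save(p,n+"0.png",s=1.25)
    o=-np.array(p["R"]).T@np.array(p["t"]); print(n,o.round(),p["k1"],np.array(p["R"]).round(2).tolist())
    for q in "boiler boiler_grip hotplate_top dish_l_in dish_r_in can_100 can_200 can_300 weight_100 weight_200 weight_400 tub_in beaker tweezers scrub bottle jar soap".split():
        z=dict(boiler=60,boiler_grip=135,hotplate_top=60,dish_l_in=90,dish_r_in=90,tub_in=5).get(q,0)
        print(q,[(np.round(d["point"]).tolist(),round(d["score"],2),at(p,d["point"],z)[:2].round().tolist()) for d in ctrl.landmark_of(q,p)[:4]])
s=st();print(s)
E
```

```text
pics
top [ 4.100e+02 -1.000e+00  1.492e+03] -0.05775105461315851 [[0.0, -1.0, -0.01], [-0.99, -0.0, -0.12], [0.12, 0.01, -0.99]]
boiler [([447.0, 218.0], 0.68, [529.0, -365.0])]
boiler_grip [([399.0, 203.0], 0.98, [562.0, -214.0])]
hotplate_top []
dish_l_in [([278.0, 186.0], 0.57, [616.0, 126.0])]
dish_r_in [([374.0, 183.0], 0.84, [627.0, -150.0]), ([190.0, 276.0], 0.66, [358.0, 373.0])]
can_100 [([335.0, 271.0], 0.83, [373.0, -41.0]), ([352.0, 244.0], 0.72, [453.0, -93.0]), ([296.0, 238.0], 0.66, [469.0, 77.0]), ([368.0, 276.0], 0.6, [358.0, -142.0])]
can_200 [([335.0, 271.0], 0.83, [373.0, -41.0]), ([352.0, 244.0], 0.72, [453.0, -93.0]), ([296.0, 238.0], 0.66, [469.0, 77.0]), ([368.0, 276.0], 0.6, [358.0, -142.0])]
can_300 [([335.0, 271.0], 0.83, [373.0, -41.0]), ([352.0, 244.0], 0.72, [453.0, -93.0]), ([296.0, 238.0], 0.66, [469.0, 77.0]), ([368.0, 276.0], 0.6, [358.0, -142.0])]
weight_100 [([376.0, 246.0], 0.62, [446.0, -166.0]), ([239.0, 246.0], 0.48, [445.0, 249.0]), ([267.0, 245.0], 0.46, [450.0, 164.0])]
weight_200 [([376.0, 246.0], 0.62, [446.0, -166.0]), ([239.0, 246.0], 0.
[... 2533 characters left out ...]
151.0])]
{'time_s': 1.9, 'joints': array([ 1.10163403e+00,  3.12919194e-01,  1.49771155e+00, -1.01225399e-05,
        1.33099910e+00, -2.23381107e-01]), 'dq': array([-0.00033884, -0.00168805,  0.00145164,  0.00153174, -0.00172379,
        0.00138791]), 'tau': array([-4.16114644e-04, -4.12164688e+01, -2.59897560e+01, -2.13501125e-04,
        5.37216201e-04, -1.19761886e-06]), 'eef_pos': array([127.74515134, 509.22178077, 202.67999461]), 'ee_rot': array([-1.68760872e-06,  1.22580319e-01,  9.92458596e-01, -1.91632177e-05]), 'force': array([ 0.10995483, -0.46172174,  0.09012911]), 'wrist_torque': array([-0.00721956,  0.04921098,  0.03398666]), 'grip_force': 0.0, 'grip_width': 0.9996332241733823}
```

View pictures.

View pics/top0.png

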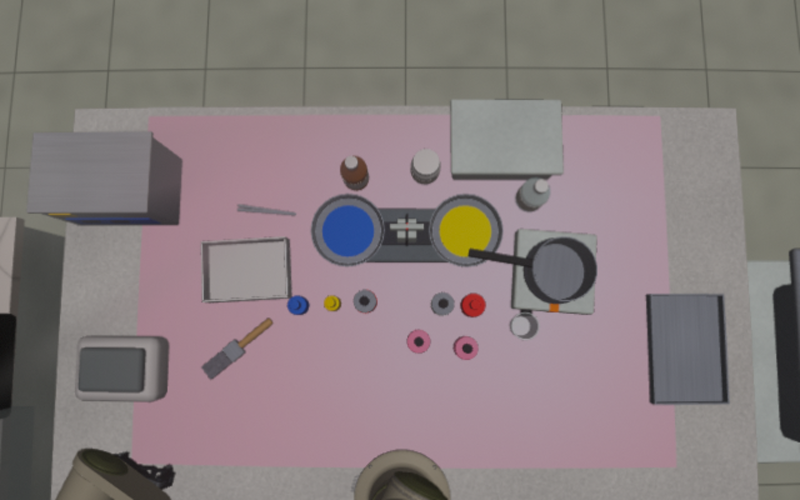

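View pics/side0.png

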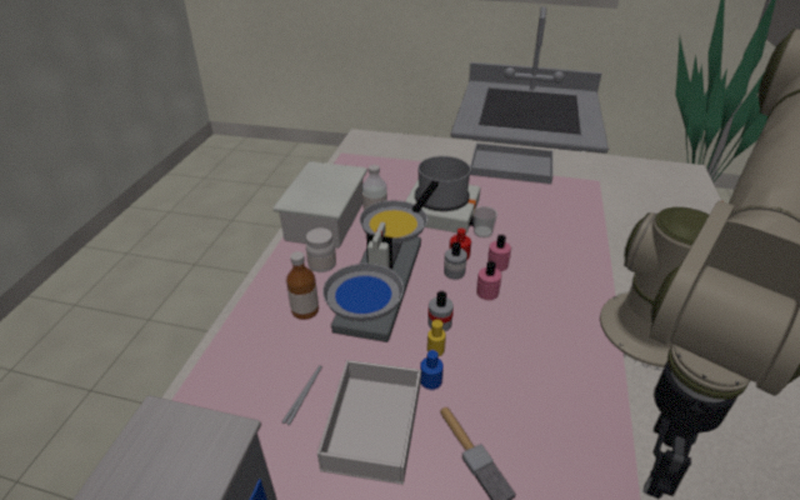

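```bash
python3 - <<'E'
from h import *
p=ctrl.capture("top"); q=ctrl.capture("side")
import pickle; pickle.dump((p,q),open("p0.pkl","wb"))
a=cv2.resize(p["img"][175:275,370:490],None,fx=4,fy=4,interpolation=cv2.INTER_CUBIC)
b=cv2.resize(q["img"][180:320,325:425],None,fx=3.2,fy=3.2,interpolation=cv2.INTER_CUBIC)
c=np.zeros((450,800,3),np.uint8); c[:400,:480]=a; c[:448,480:800]=b
cv2.imwrite("pics/c1.png",c[:,:,::-1])
hsv=cv2.cvtColor(p["img"],cv2.COLOR_RGB2HSV); v=p["img"].astype(int)
def cc(m,x,y,w,h):
    ys,xs=np.nonzero(m[y:y+h,x:x+w]); return (xs.mean()+x,ys.mean()+y,len(xs))
dark=v.max(2)<70
for n,(x,y) in dict(canA=(292,239),canB=(354,242)).items():
    r=cc(dark,x-8,y-8,17,17); print(n,np.round(r,1),at(p,r[:2],88)[:2].round(1))
H,S,V=hsv[...,0],hsv[...,1],hsv[...,2]
for n,(x,y),m in(("w200",(238,244),(H>105)&(H<125)&(S>150)),("w100",(265,242),(H>20)&(H<35)&(S>150)),("w400",(378,244),((H<6)|(H>174))&(S>190))):
    r=cc(m,x-14,y-14,29,29); print(n,np.round(r,1),at(p,r[:2],45)[:2].round(1))
r=cc((H>5)&(H<20)&(S>170),435,238,20,15);print("orange",r,at(p,r[:2],58))
for n,w in(("blue",(H>105)&(H<125)&(S>150)),("yel",(H>20)&(H<35)&(S>150))):
    x=(250 if n=="blue" else 345); r=cc(w,x,150,60,60); print(n,r,at(p,r[:2],90))
E
```

```text
canA [291.  240.2  41. ] [460.4  86.3]
canB [354.1 242.4  42. ] [455.1 -93.1]
w200 [237.5 243.7 159. ] [451.  246.4]
w100 [265.2 242.2 120. ] [455.7 164.8]
w400 [378.1 243.9 209. ] [ 452.3 -166.2]
orange (np.float64(442.9230769230769), np.float64(245.5897435897436), 39) [ 447.43844081 -353.03385448   58.        ]
blue (np.float64(278.08927173061863), np.float64(184.40955364134692), 1277) [620.61866565 125.09430958  90.        ]
yel (np.float64(371.6606156274664), np.float64(184.0584056827151), 1267) [ 622.41085384 -144.30342636   90.        ]
```

View pics/c1.png

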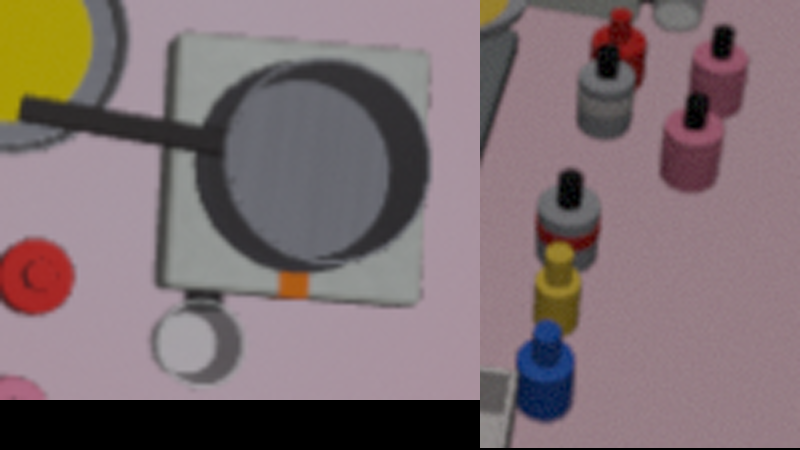

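```bash
python3 - <<'E'
from h import *; import pickle
p,q=pickle.load(open("p0.pkl","rb"))
f=lambda x,y,z:at(p,(370+(x+.5)/4-.5,175+(y+.5)/4-.5),z)[:2].round(1)
print("rimc",f(312.5,164,145), "L",f(195,164,145),"R",f(430,164,145))
e=f(22,108,143);r=f(222,142,143);print("handle end",e,"root",r,np.degrees(np.arctan2(*(e-r)[::-1])))
cs=[f(*c,58) for c in((180,35),(430,52),(420,303),(163,285))];print(cs,np.mean(cs,0))
print("orange",f(295,285,58))
print("pan side lm",ctrl.__class__)
# tub corners from top0 (1.25 scale) at rim 55
t=[at(p,(x/1.25,y/1.25),55)[:2].round(1) for x,y in((203,241),(289,238),(290,298),(204,301))];print("tub",t,np.mean(t,0))
print("beaker",at(p,(370+200/4,175+344/4),65)[:2])
# project rim and handle guess in side view
for c in (f(312.5,164,145),):
    a=np.linspace(0,2*np.pi,40); X=[[c[0]+72*np.cos(t),c[1]+72*np.sin(t),145] for t in a]
    for z,n in((145,"top"),):
        P=proj(q,X);print(P.min(0),P.max(0))
    im=q["img"].copy()
    for u in P: cv2.circle(im,tuple(int(v) for v in np.round(u)),0,(255,255,0),-1)
    h=proj(q,[[*e,143],[*r,143]]);
    for u in h: cv2.circle(im,tuple(int(v) for v in np.round(u)),1,(0,255,0),-1)
    cv2.imwrite("pics/c2.png",cv2.resize(im[110:200,290:410],None,fx=5,fy=5)[:,:,::-1])
E
```

```text
rimc [ 527.2 -347. ] L [ 527.  -266.1] R [ 527.4 -428.2]
handle end [ 565.5 -148. ] root [ 542.4 -285.4] 80.45655107873797
[array([ 629.7, -274.2]), array([ 617.7, -458.7]), array([ 433.7, -445.2]), array([ 446.4, -258.3])] [ 531.875 -359.1  ]
orange [ 446.6 -354.3]
pan side lm <class 'host.Robot'>
tub [array([599.9, 472.9]), array([607.6, 267. ]), array([466. , 261.1]), array([457.6, 464.6])] [532.775 366.4  ]
beaker [ 402.93890008 -284.09917414]
[334.38036899 124.58021798] [377.11629887 145.16727431]
```

View pics/c2.png

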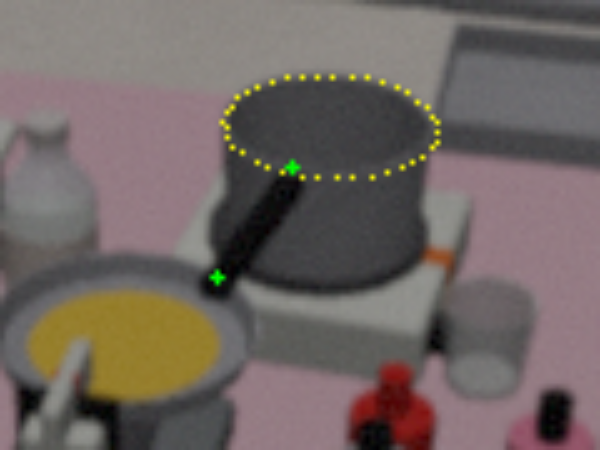

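send_rows([
  [-0.4,0,0,0,0,0,0.1656],
  [-0.4,0,0,0,0,0,0.1656],
  [-0.4,0,0,0,0,0,0.1656],
  [-0.4,0,0,0,0,0,0.1656],
  [-0.4,0,0,0,0,0,0.1656],
  [-0.4,0,0,0,0,0,0.1656],
  [-0.4,0,0,0,0,0,0.1656],
  [-0.4,0,0,0,0,0,0.1656],
  [-0.4,-0.04,0.0237,0,0,0,0],
  [-0.4,-0.04,0.0237,0,0,0,0],
], squeeze=60)

```text
time_s: 3.25
eef_pos: [175.5, 428.2, 202.5]
ee_rot: [0.0, 0.707, 0.708, -0.0]
force: [1.4, -0.7, -0.6]
grip_width: 0.698
grip_force: 0.0
```

send_rows([
  [-0.4,-0.04,0.0237,0,0,0,0],
  [-0.4,-0.04,0.0237,0,0,0,0],
  [-0.4,-0.04,0.0237,0,0,0,0],
  [-0.4,-0.04,0.0237,0,0,0,0],
  [-0.4,-0.04,0.0237,0,0,0,0],
  [-0.4,-0.04,0.0237,0,0,0,0],
  [-0.4,-0.04,0.0237,0,0,0,0],
  [-0.4,-0.04,0.0237,0,0,0,0],
  [-0.4,-0.04,0.0237,0,0,0,0],
  [-0.4,-0.04,0.0237,0,0,0,0],
])

```text
time_s: 4.5
eef_pos: [412.9, 27.8, 202.9]
ee_rot: [0.0, 0.707, 0.707, 0.0]
force: [0.8, 0.2, -0.1]
grip_width: 0.698
grip_force: 0.0
```

send_rows([
  [-0.4,-0.04,0.0237,0,0,0,0],
  [-0.4,-0.04,0.0237,0,0,0,0],
  [-0.4,-0.04,0.0237,0,0,0,0],
  [-0.4,-0.04,0.0237,0,0,0,0],
  [-0.4,-0.04,0.0237,0,0,0,0],
  [-0.4,-0.04,0.0237,0,0,0,0],
  [-0.4,0,0,0,0,0,0.166],
  [-0.4,0,0,0,0,0,0],
  [-0.4,0,0,0,0,0,0],
  [-0.4,0,0,0,0,0,0],
])

```text
time_s: 5.75
eef_pos: [554.5, -210.3, 203.0]
ee_rot: [0.0, 0.763, 0.647, 0.0]
force: [0.6, 0.7, 0.6]
grip_width: 0.7
grip_force: 0.0
```

send_rows([
  [-0.4,0,0,0.025,0,0,0],
  [-0.4,0,0,0.025,0,0,0],
  [-0.4,0,0,0.023,0,0,0],
  [-0.4,0,0,0.01,0,0,0],
  [1,0,0,0,0,0,0],
  [1,0,0,0,0,0,0],
  [1,0,0,0,0,0,0],
  [1,0,0,0,0,0,0],
  [1,0,0,0,0,0,0],
  [1,0,0,0,0,0,0],
])

```text
time_s: 7.0
eef_pos: [554.5, -210.7, 119.8]
ee_rot: [0.0, 0.763, 0.646, 0.0]
force: [0.2, 0.3, -0.0]
grip_width: 0.003
grip_force: 0.0
```

```bash
python3 - <<'E'
from h import *
p=ctrl.capture("side"); q=ctrl.capture("top")
a=cv2.resize(p["img"][110:210,290:410],None,fx=3.3,fy=3.3,interpolation=cv2.INTER_CUBIC)
b=cv2.resize(q["img"][160:260,370:490],None,fx=3.3,fy=3.3,interpolation=cv2.INTER_CUBIC)
cv2.imwrite("pics/c3.png",np.hstack([a,b])[:,:,::-1])
E
```

```text
(no output)
```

View pics/c3.png

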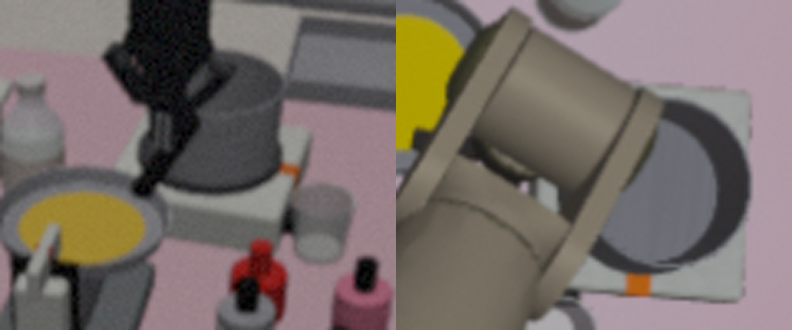

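```bash
python3 - <<'E'
from h import *; import pickle
p0,q0=pickle.load(open("p0.pkl","rb"))
def tri(p,a,q,b):
    o1,d1=ray(p,a);o2,d2=ray(q,b)
    s=np.linalg.lstsq(np.c_[d1,-d2],o2-o1,rcond=None)[0]
    x,y=o1+s[0]*d1,o2+s[1]*d2; return ((x+y)/2).round(1),np.linalg.norm(x-y).round(1)
print("grip",tri(p0,(399,203),q0,(340,158)))
# handle end: top c1 crop (22,108)->px ; side c2 (213,283)/5
print("end",tri(p0,(370+22/4,175+108/4),q0,(290+214/5,110+285/5)))
q=ctrl.capture("side");p=ctrl.capture("top")
im=q["img"].copy()
f=4;c=(290,105,120,100)
im=cv2.resize(im[c[1]:c[1]+c[3],c[0]:c[0]+c[2]],None,fx=f,fy=f,interpolation=cv2.INTER_CUBIC)
g=cv2.LUT(im,np.array([min(255,int(255*(i/255)**.5)) for i in range(256)],np.uint8))
s=st();X=s["eef_pos"]
def mk(X,col):
    for u in proj(q,X): cv2.circle(g,(int((u[0]-c[0]+.5)*f),int((u[1]-c[1]+.5)*f)),3,col,-1)
mk([X],(255,255,0)); mk([X+[0,0,19]],(255,0,0))
h=np.array([np.cos(np.radians(80.5)),np.sin(np.radians(80.5))])
mk([[530+r*h[0],-358+r*h[1],135] for r in (72,110,150,214)],(0,255,0))
cv2.imwrite("pics/c4.png",g[:,:,::-1])
E
```

```text
grip (array([ 559.8, -216.7,  126.4]), np.float64(8.0))
end (array([ 565.5, -150.1,  133. ]), np.float64(0.1))
```

View pics/c4.png

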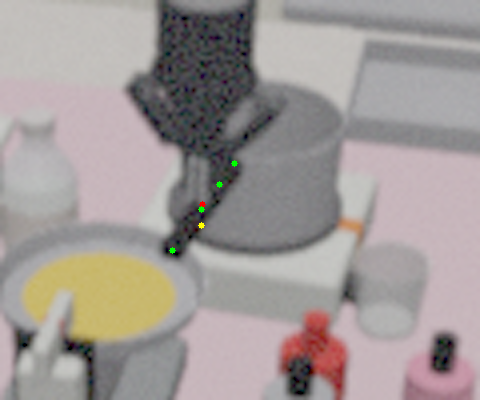

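send_rows([
  [-0.4,0,0,0,0,0,0],
  [-0.4,0,0,0,0,0,0],
  [-0.4,0,0,0,0,0,0],
  [-0.4,0,0,0,0,0,0],
  [-0.4,0,0,0,0,0,0],
  [-0.4,0,0,0,0,0,0],
  [-0.4,0,0,0,0,0,0],
  [-0.4,0,0,0,0,0,0],
  [-0.4,0,0,0,0,0,0],
  [-0.4,0,0,0,0,0,0],
])

```text
time_s: 8.45
eef_pos: [554.5, -210.7, 119.7]
ee_rot: [0.0, 0.763, 0.646, -0.0]
force: [0.0, 0.4, 0.6]
grip_width: 0.7
grip_force: 0.0
```

```bash
python3 - <<'E'
from h import *
q=ctrl.capture("side"); 
f=6;c=(305,115,70,75)
g=cv2.LUT(q["img"],np.array([min(255,int(255*(i/255)**.4)) for i in range(256)],np.uint8))
g=cv2.resize(g[c[1]:c[1]+c[3],c[0]:c[0]+c[2]],None,fx=f,fy=f,interpolation=cv2.INTER_CUBIC)
cv2.imwrite("pics/c5.png",g[:,:,::-1])
for q_ in("boiler_grip",): print(ctrl.landmark_of(q_,q))
E
```

```text
[{'point': [339.9, 158.0], 'score': 0.96}]
```

View pics/c5.png

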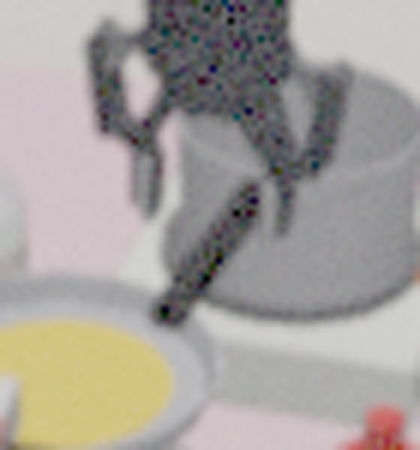

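send_rows([
  [-0.4,0,0,0.006,0,0,0],
  [-0.4,0,0,0.006,0,0,0],
  [-0.4,0,0,0,0,0,0],
  [1,0,0,0,0,0,0],
  [1,0,0,0,0,0,0],
  [1,0,0,0,0,0,0],
  [1,0,0,0,0,0,0],
  [1,0,0,0,0,0,0],
  [1,0,0,0,0,0,0],
  [1,0,0,0,0,0,0],
])

```text
time_s: 9.8
eef_pos: [554.6, -210.5, 107.9]
ee_rot: [0.0, 0.763, 0.646, 0.0]
force: [-0.0, 1.7, 5.1]
grip_width: 0.185
grip_force: 58.9
```

send_rows([
  [-0.4,0,0,0,0,0,0],
  [-0.4,0,0,0,0,0,0],
  [-0.4,-0.0075,0,0,0,0,0],
  [-0.4,-0.0075,0,0,0,0,0],
  [-0.4,0,0,0.008,0,0,0],
  [1,0,0,0,0,0,0],
  [1,0,0,0,0,0,0],
  [1,0,0,0,0,0,0],
  [1,0,0,0,0,0,0],
  [1,0,0,0,0,0,0],
])

```text
time_s: 11.05
eef_pos: [552.1, -225.3, 100.0]
ee_rot: [0.0, 0.763, 0.646, 0.0]
force: [-2.0, 2.1, 3.7]
grip_width: 0.193
grip_force: 61.9
```

send_rows([
  [1,-0.0005,-0.0112,0,0,0,-0.0831],
  [1,-0.0005,-0.0112,0,0,0,-0.0831],
  [1,-0.0005,-0.0112,0,0,0,-0.0831],
  [1,-0.0005,-0.0112,0,0,0,-0.0831],
  [1,-0.0005,-0.0112,0,0,0,-0.0831],
  [1,0,0,0,0,0,0],
  [1,0,0,0,0,0,0],
  [1,0,0,0,0,0,0],
  [1,0,0,0,0,0,0],
  [1,0,0,0,0,0,0],
])

```text
time_s: 12.3
eef_pos: [496.7, -228.0, 99.9]
ee_rot: [0.0, 0.614, 0.79, 0.0]
force: [-1.6, 0.7, 5.3]
grip_width: 0.189
grip_force: 62.2
```

send_rows([
  [1,-0.0005,-0.0112,0,0,0,-0.0831],
  [1,-0.0005,-0.0112,0,0,0,-0.0831],
  [1,-0.0005,-0.0112,0,0,0,-0.0831],
  [1,-0.0005,-0.0112,0,0,0,-0.0831],
  [1,-0.0005,-0.0112,0,0,0,-0.0831],
  [1,-0.0005,-0.0112,0,0,0,-0.0831],
  [1,-0.0005,-0.0112,0,0,0,-0.0831],
  [1,-0.0005,-0.0112,0,0,0,-0.0831],
  [1,-0.0005,-0.0112,0,0,0,-0.0831],
  [1,-0.0005,-0.0112,0,0,0,-0.0831],
])

```text
time_s: 13.55
eef_pos: [410.9, -294.7, 99.8]
ee_rot: [-0.0, 0.241, 0.97, 0.001]
force: [1.1, 6.3, 6.1]
grip_width: 0.195
grip_force: 62.4
```

send_rows([
  [1,-0.0005,-0.0112,0,0,0,-0.0831],
  [1,-0.0005,-0.0112,0,0,0,-0.0831],
  [1,-0.0005,-0.0112,0,0,0,-0.0831],
  [1,-0.0005,-0.0112,0,0,0,-0.0831],
  [1,-0.0005,-0.0112,0,0,0,-0.0831],
  [1,0,0,0,0,0,0],
  [1,0,0,0,0,0,0],
  [1,0,0,0,0,0,0],
  [1,0,0,0,0,0,0],
  [1,0,0,0,0,0,0],
])

```text
time_s: 14.8
eef_pos: [395.6, -348.9, 99.7]
ee_rot: [-0.0, 0.037, 0.999, 0.0]
force: [-0.7, 2.5, 4.3]
grip_width: 0.195
grip_force: 63.3
```

```bash
python3 - <<'E'
from h import *
print(st()["joints"].round(2))
p=ctrl.capture("top"); q=ctrl.capture("side")
a=cv2.resize(p["img"][170:290,380:490],None,fx=4,fy=4,interpolation=cv2.INTER_CUBIC)
b=cv2.resize(q["img"][110:230,320:410],None,fx=4,fy=4,interpolation=cv2.INTER_CUBIC)
cv2.imwrite("pics/c6.png",np.hstack([a,b])[:,:,::-1])
E
```

```text
[-0.95  0.42  1.63  0.    1.09 -2.44]
```

View pics/c6.png

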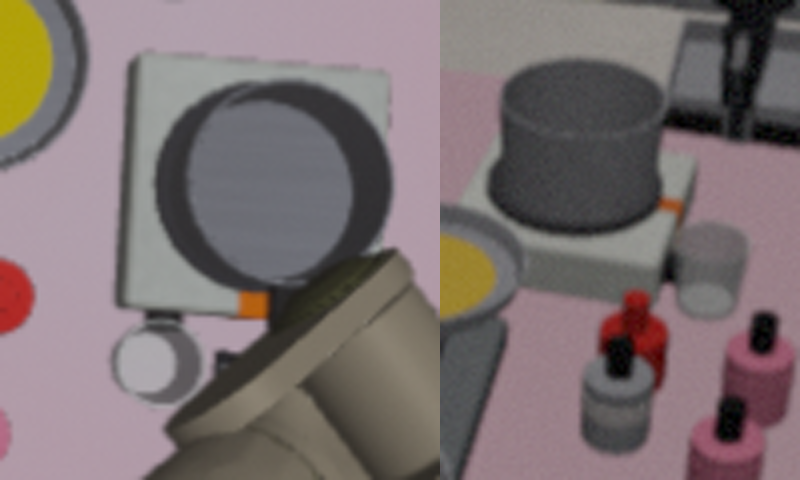

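send_rows([
  [-0.4,0,0,0,0,0,0],
  [-0.4,0,0,0,0,0,0],
  [-0.4,0,0,0,0,0,0],
  [-0.4,0,0,-0.02,0,0,0],
  [-0.4,0,0,-0.04,0,0,0],
  [-0.4,0,0,-0.04,0,0,0.18],
  [-0.4,0,0,0,0,0,0.18],
  [-0.4,0,0,0,0,0,0.18],
  [-0.4,0,0,0,0,0,0.18],
  [-0.4,0,0,0,0,0,0.18],
])

```text
time_s: 16.15
eef_pos: [395.5, -349.1, 199.6]
ee_rot: [-0.0, 0.471, 0.882, -0.0]
force: [0.7, -1.2, 0.6]
grip_width: 0.701
grip_force: 0.0
```

send_rows([
  [-0.4,0,0,0,0,0,0.18],
  [-0.4,0,0,0,0,0,0.18],
  [-0.4,0,0,0,0,0,0.18],
  [-0.4,0,0,0,0,0,0.0573],
  [-0.4,0.04,0,0,0,0,0],
  [-0.4,0.04,0,0,0,0,0],
  [-0.4,0.04,0,0,0,0,0],
  [-0.4,0.04,0,0,0,0,0],
  [-0.4,0.04,0,0,0,0,0],
  [-0.4,0.04,0,0,0,0,0],
])

```text
time_s: 17.4
eef_pos: [395.6, -107.8, 199.7]
ee_rot: [0.0, 0.708, 0.707, 0.0]
force: [-0.0, -0.1, -0.3]
grip_width: 0.701
grip_force: 0.0
```

```bash
python3 - <<'E'
from h import *
p=ctrl.capture("top"); q=ctrl.capture("side")
import pickle; pickle.dump((p,q),open("p1.pkl","wb"))
a=cv2.resize(p["img"][170:290,380:490],None,fx=4,fy=4,interpolation=cv2.INTER_CUBIC)
b=cv2.resize(q["img"][110:230,320:410],None,fx=4,fy=4,interpolation=cv2.INTER_CUBIC)
cv2.imwrite("pics/c7.png",np.hstack([a,b])[:,:,::-1])
E
```

```text
(no output)
```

View pics/c7.png

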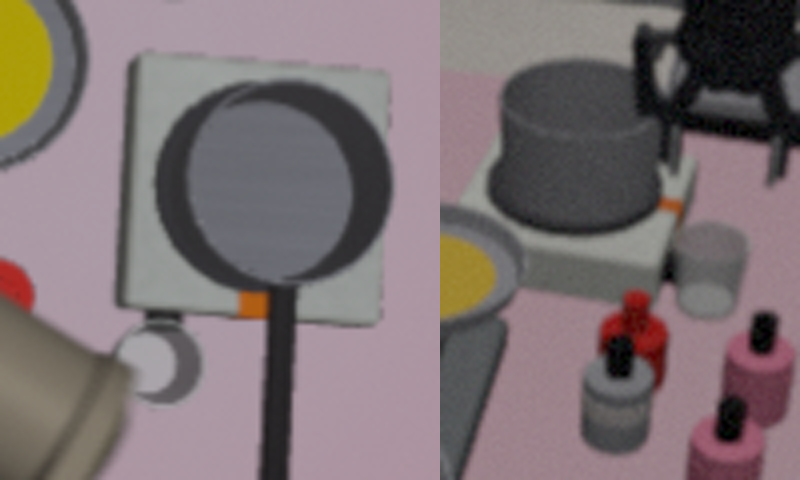

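```bash
python3 - <<'E'
from h import *; import pickle
p,q=pickle.load(open("p1.pkl","rb"))
f=lambda x,y,z:at(p,(380+(x+.5)/4-.5,170+(y+.5)/4-.5),z)[:2].round(1)
a=f(283,304,143);b=f(273,470,143);print("handle",a,b,np.degrees(np.arctan2(*(b-a)[::-1])))
print("orange",f(254.5,304,60),f(254,294,60),f(252.5,316,60))
print("axis",a-(b-a)/np.linalg.norm(b-a)*( (a-[530,-358])@(b-a)/np.linalg.norm(b-a)))
for n,z in(("boiler",60),("boiler_grip",135)): print(n,[at(p,d["point"],z)[:2].round() for d in ctrl.landmark_of(n,ctrl.capture("top"))[:1]] if 0 else "")
E
```

```text
handle [ 445.2 -352.6] [ 333.1 -343.1] 175.15599962491933
orange [ 447.3 -353.5] [ 454.5 -353.3] [ 438.6 -351.8]
axis [ 529.84968625 -359.77370222]
boiler 
boiler_grip
```

```bash
python3 - <<'E'
from h import *; import pickle
p,q=pickle.load(open("p1.pkl","rb"))
for z in (190,200,208,215,225,235): print(z,proj(q,[[425.6,-107.8,z],[365.6,-107.8,z]]).round(1).tolist())
# refresh objects from top where visible
def f(p):
    hsv=cv2.cvtColor(p["img"],cv2.COLOR_RGB2HSV);return hsv
E
```

```text
190 [[378.5, 164.0], [399.8, 166.6]]
200 [[378.8, 161.0], [400.2, 163.6]]
208 [[379.0, 158.6], [400.5, 161.2]]
215 [[379.2, 156.5], [400.8, 159.0]]
225 [[379.5, 153.4], [401.2, 155.9]]
235 [[379.8, 150.3], [401.6, 152.8]]
```

send_rows([
  [-0.4,0.0074,0.0297,0,0,0,0],
  [-0.4,0.0074,0.0297,0,0,0,0],
  [-0.4,0,0,0.04,0,0,0],
  [-0.4,0,0,0.04,0,0,0],
  [-0.4,0,0,0.035,0,0,0],
  [-0.4,0,0,0.025,0,0,0],
  [-0.4,0,0,0.01,0,0,0],
  [-0.4,0,0,0.007,0,0,0],
  [-0.4,0,0,0,0,0,0],
  [-0.4,0,0,0,0,0,0],
])

```text
time_s: 18.75
eef_pos: [455.7, -94.5, 43.4]
ee_rot: [0.001, 0.707, 0.707, 0.0]
force: [0.1, 0.7, 0.2]
grip_width: 0.7
grip_force: 0.0
```

send_rows([
  [0.2,0,0,0,0,0,0],
  [0.4,0,0,0,0,0,0],
  [1,0,0,0,0,0,0],
  [1,0,0,0,0,0,0],
  [1,0,0,0,0,0,0],
  [1,0,0,0,0,0,0],
  [1,0,0,0,0,0,0],
  [1,0,0,0,0,0,0],
  [1,0,0,0,0,0,0],
  [1,0,0,0,0,0,0],
])

```text
time_s: 20.0
eef_pos: [455.3, -94.4, 43.1]
ee_rot: [0.0, 0.707, 0.707, 0.0]
force: [-1.0, -0.4, 5.6]
grip_width: 0.231
grip_force: 58.5
```

send_rows([
  [1,0,0,-0.03,0,0,0],
  [1,0,0,-0.04,0,0,0],
  [1,0,0,-0.04,0,0,0],
  [1,0,0,-0.04,0,0,0],
  [1,0.036,0.0224,0,0,0,0],
  [1,0.036,0.0224,0,0,0,0],
  [1,0.036,0.0224,0,0,0,0],
  [1,0.036,0.0224,0,0,0,0],
  [1,0.036,0.0224,0,0,0,0],
  [1,0.036,0.0224,0,0,0,0],
])

```text
time_s: 21.25
eef_pos: [590.4, 122.9, 192.3]
ee_rot: [-0.0, 0.707, 0.707, -0.0]
force: [-0.0, 0.0, -1.0]
grip_width: 0.234
grip_force: 58.9
```

send_rows([
  [1,0.036,0.0224,0,0,0,0],
  [1,0,0,0,0,0,0],
  [1,0,0,0.02,0,0,0],
  [1,0,0,0.02,0,0,0],
  [1,0,0,0.01,0,0,0],
  [1,0,0,0.006,0,0,0],
  [1,0,0,0.004,0,0,0],
  [1,0,0,0,0,0,0],
  [1,0,0,0,0,0,0],
  [1,0,0,0,0,0,0],
])

```text
time_s: 22.5
eef_pos: [612.4, 157.6, 133.0]
ee_rot: [0.0, 0.707, 0.707, 0.0]
force: [-0.4, -0.3, -1.6]
grip_width: 0.229
grip_force: 59.1
```

send_rows([
  [1,0,0,0.004,0,0,0],
  [1,0,0,0.003,0,0,0],
  [1,0,0,0,0,0,0],
  [0.3,0,0,0,0,0,0],
  [-0.2,0,0,0,0,0,0],
  [-0.4,0,0,0,0,0,0],
  [-0.4,0,0,0,0,0,0],
  [-0.4,0,0,-0.02,0,0,0],
  [-0.4,0,0,-0.04,0,0,0],
  [-0.4,0,0,-0.04,0,0,0],
])

```text
time_s: 23.75
eef_pos: [612.1, 157.5, 226.8]
ee_rot: [-0.0, 0.707, 0.707, -0.0]
force: [0.6, 0.6, 1.3]
grip_width: 0.699
grip_force: 0.0
```

send_rows([
  [-0.4,-0.036,-0.03,0,0,0,0],
  [-0.4,-0.036,-0.03,0,0,0,0],
  [-0.4,-0.036,-0.03,0,0,0,0],
  [-0.4,-0.036,-0.03,0,0,0,0],
  [-0.4,-0.036,-0.03,0,0,0,0],
  [-0.4,-0.036,-0.03,0,0,0,0],
  [-0.4,-0.036,-0.03,0,0,0,0],
  [-0.4,0,0,0,0,0,0],
  [-0.4,0,0,0,0,0,0],
  [-0.4,0,0,0,0,0,0],
])

```text
time_s: 25.0
eef_pos: [402.5, -93.6, 225.7]
ee_rot: [-0.0, 0.707, 0.707, 0.0]
force: [0.1, 0.8, -0.3]
grip_width: 0.698
grip_force: 0.0
```

```bash
cat > m.py <<'E'
from h import *
def blobs(p):
    hsv=cv2.cvtColor(p["img"],cv2.COLOR_RGB2HSV);H,S,V=[hsv[...,i] for i in range(3)]
    out={}
    for n,m,z in(("blue",(H>105)&(H<125)&(S>150),45),("yellow",(H>20)&(H<35)&(S>150),45),("red",((H<6)|(H>174))&(S>190),45),("dark",p["img"].max(2)<70,88)):
        k,l,s,c=cv2.connectedComponentsWithStats(m.astype(np.uint8))
        out[n]=[(int(s[i,4]),c[i].round(1).tolist(),at(p,c[i],z)[:2].round(1).tolist()) for i in range(1,k) if 20<s[i,4]<(330 if n!="dark" else 75) and 180<c[i][0]<480 and 150<c[i][1]<300]
    return out
E
python3 - <<'E'
from m import *
p=ctrl.capture("top");q=ctrl.capture("side")
for k,v in blobs(p).items(): print(k,v)
b=cv2.resize(q["img"][170:330,250:430],None,fx=3,fy=3,interpolation=cv2.INTER_CUBIC)
cv2.imwrite("pics/c8.png",b[:,:,::-1])
E
```

```text
blue [(159, [237.5, 243.7], [451.0, 246.4])]
yellow [(121, [265.1, 242.3], [455.6, 164.8])]
red [(82, [380.6, 240.0], [463.7, -173.7])]
dark [(54, [395.5, 173.6], [653.5, -213.7]), (56, [264.4, 183.9], [622.2, 165.0]), (42, [282.4, 241.1], [457.8, 110.8])]
```

View pics/c8.png

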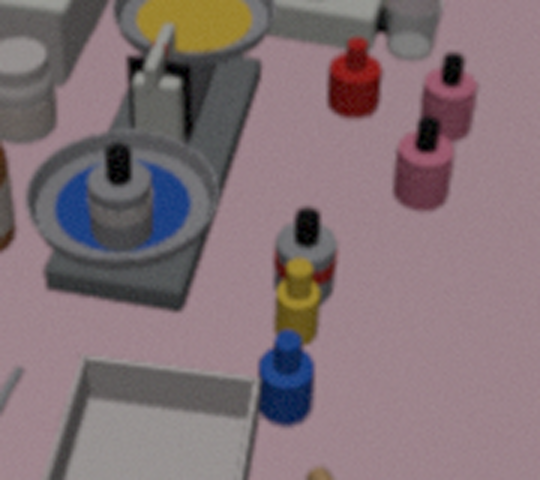

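send_rows([
  [-0.4,0.034,0.0092,0,0,0,0],
  [-0.4,0.034,0.0092,0,0,0,0],
  [-0.4,0.034,0.0092,0,0,0,0],
  [-0.4,0.034,0.0092,0,0,0,0],
  [-0.4,0.034,0.0092,0,0,0,0],
  [-0.4,0.034,0.0092,0,0,0,0],
  [-0.4,0,0,0.04,0,0,0],
  [-0.4,0,0,0.04,0,0,0],
  [-0.4,0,0,0.04,0,0,0],
  [-0.4,0,0,0.03,0,0,0],
])

```text
time_s: 26.35
eef_pos: [457.0, 110.3, 74.0]
ee_rot: [-0.001, 0.707, 0.707, -0.0]
force: [-0.3, -0.6, -0.5]
grip_width: 0.701
grip_force: 0.0
```

send_rows([
  [-0.4,0,0,0.02,0,0,0],
  [-0.4,0,0,0.01,0,0,0],
  [-0.4,0,0,0.003,0,0,0],
  [0.2,0,0,0,0,0,0],
  [0.5,0,0,0,0,0,0],
  [1,0,0,0,0,0,0],
  [1,0,0,0,0,0,0],
  [1,0,0,0,0,0,0],
  [1,0,0,0,0,0,0],
  [1,0,0,0,0,0,0],
])

```text
time_s: 27.6
eef_pos: [458.1, 109.7, 43.5]
ee_rot: [0.001, 0.708, 0.707, 0.001]
force: [0.0, 0.7, 6.3]
grip_width: 0.232
grip_force: 58.5
```

send_rows([
  [1,0,0,-0.03,0,0,0],
  [1,0,0,-0.04,0,0,0],
  [1,0,0,-0.04,0,0,0],
  [1,0,0,-0.04,0,0,0],
  [1,-0.0034,0.0308,0,0,0,0],
  [1,-0.0034,0.0308,0,0,0,0],
  [1,-0.0034,0.0308,0,0,0,0],
  [1,-0.0034,0.0308,0,0,0,0],
  [1,-0.0034,0.0308,0,0,0,0],
  [1,0,0,0,0,0,0],
])

```text
time_s: 28.85
eef_pos: [612.1, 92.1, 191.2]
ee_rot: [-0.001, 0.708, 0.707, -0.001]
force: [0.1, 0.0, -3.2]
grip_width: 0.234
grip_force: 59.9
```

send_rows([
  [1,0,0,0,0,0,0],
  [1,0,0,0.025,0,0,0],
  [1,0,0,0.02,0,0,0],
  [1,0,0,0.015,0,0,0],
  [1,0,0,0.01,0,0,0],
  [1,0,0,0.005,0,0,0],
  [1,0,0,0.003,0,0,0],
  [1,0,0,0,0,0,0],
  [1,0,0,0,0,0,0],
  [1,0,0,0,0,0,0],
])

```text
time_s: 30.1
eef_pos: [611.8, 92.6, 115.5]
ee_rot: [0.0, 0.707, 0.707, 0.0]
force: [-1.2, -0.1, 5.5]
grip_width: 0.233
grip_force: 60.5
```

send_rows([
  [0.3,0,0,0,0,0,0],
  [-0.2,0,0,0,0,0,0],
  [-0.4,0,0,0,0,0,0],
  [-0.4,0,0,0,0,0,0],
  [-0.4,0,0,-0.02,0,0,0],
  [-0.4,0,0,-0.04,0,0,0],
  [-0.4,0,0,-0.04,0,0,0],
  [-0.4,-0.037,-0.0228,0,0,0,0],
  [-0.4,-0.037,-0.0228,0,0,0,0],
  [-0.4,-0.037,-0.0228,0,0,0,0],
])

```text
time_s: 31.35
eef_pos: [542.1, -19.4, 214.8]
ee_rot: [0.0, 0.707, 0.707, 0.0]
force: [0.1, -0.8, 0.0]
grip_width: 0.694
grip_force: 0.0
```

send_rows([
  [-0.4,-0.037,-0.0228,0,0,0,0],
  [-0.4,-0.037,-0.0228,0,0,0,0],
  [-0.4,-0.037,-0.0228,0,0,0,0],
  [-0.4,-0.037,-0.0228,0,0,0,0],
  [-0.4,0,0,0.04,0,0,0],
  [-0.4,0,0,0.04,0,0,0],
  [-0.4,0,0,0.04,0,0,0],
  [-0.4,0,0,0.03,0,0,0],
  [-0.4,0,0,0,0,0,0],
  [-0.4,0,0,0,0,0,0],
])

```text
time_s: 32.6
eef_pos: [452.2, -166.7, 66.0]
ee_rot: [0.001, 0.707, 0.707, 0.0]
force: [0.2, 0.0, -0.3]
grip_width: 0.7
grip_force: 0.0
```

send_rows([
  [-0.4,0,0,0.02,0,0,0],
  [-0.4,0,0,0.01,0,0,0],
  [-0.4,0,0,0.003,0,0,0],
  [0.2,0,0,0,0,0,0],
  [0.5,0,0,0,0,0,0],
  [1,0,0,0,0,0,0],
  [1,0,0,0,0,0,0],
  [1,0,0,0,0,0,0],
  [1,0,0,0,0,0,0],
  [1,0,0,0,0,0,0],
])

```text
time_s: 33.85
eef_pos: [452.1, -166.5, 32.4]
ee_rot: [0.001, 0.708, 0.707, 0.0]
force: [0.5, 1.0, 5.0]
grip_width: 0.23
grip_force: 58.7
```

```bash
python3 - <<'E'
from m import *
s=st();print(s["grip_width"],s["grip_force"],s["eef_pos"].round(1))
p=ctrl.capture("top")
for k,v in blobs(p).items(): print(k,v)
E
```

```text
0.23013662057692336 58.68757367134094 [ 452.1 -166.5   32.4]
blue [(160, [237.5, 243.7], [451.0, 246.4])]
yellow [(120, [265.2, 242.3], [455.6, 164.7])]
red []
dark [(32, [394.7, 168.2], [669.2, -211.7]), (22, [321.0, 174.2], [651.0, 1.5]), (53, [264.6, 184.4], [621.0, 164.2]), (53, [287.1, 184.5], [620.9, 99.4]), (49, [404.8, 258.5], [410.1, -236.6]), (31, [334.6, 273.1], [368.5, -37.8])]
```

send_rows([
  [1,0,0,-0.03,0,0,0],
  [1,0,0,-0.04,0,0,0],
  [1,0,0,-0.045,0,0,0],
  [1,0,0,-0.045,0,0,0],
  [1,0.0046,0.034,0,0,0,0],
  [1,0.0046,0.034,0,0,0,0],
  [1,0.0046,0.034,0,0,0,0],
  [1,0.0046,0.034,0,0,0,0],
  [1,0.0046,0.034,0,0,0,0],
  [1,0,0,0,0,0,0],
])

```text
time_s: 35.15
eef_pos: [622.3, -142.7, 189.7]
ee_rot: [-0.001, 0.707, 0.707, -0.0]
force: [-0.6, 0.8, -5.1]
grip_width: 0.234
grip_force: 60.3
```

send_rows([
  [1,0,0,0,0,0,0],
  [1,0,0,0.025,0,0,0],
  [1,0,0,0.015,0,0,0],
  [1,0,0,0.01,0,0,0],
  [1,0,0,0.007,0,0,0],
  [1,0,0,0.006,0,0,0],
  [1,0,0,0.005,0,0,0],
  [1,0,0,0,0,0,0],
  [1,0,0,0,0,0,0],
  [1,0,0,0,0,0,0],
])

```text
time_s: 36.4
eef_pos: [621.6, -143.5, 123.9]
ee_rot: [0.0, 0.707, 0.707, -0.0]
force: [-2.0, -0.0, 0.1]
grip_width: 0.232
grip_force: 60.7
```

send_rows([
  [0.3,0,0,0,0,0,0],
  [-0.2,0,0,0,0,0,0],
  [-0.4,0,0,0,0,0,0],
  [-0.4,0,0,0,0,0,0],
  [-0.4,0,0,-0.02,0,0,0],
  [-0.4,0,0,-0.04,0,0,0],
  [-0.4,0,0,-0.04,0,0,0],
  [-0.4,0,-0.04,0,0,0,0],
  [-0.4,0,-0.04,0,0,0,0],
  [-0.4,0,-0.04,0,0,0,0],
])

```text
time_s: 37.65
eef_pos: [500.3, -143.2, 223.8]
ee_rot: [0.0, 0.707, 0.707, 0.0]
force: [-1.0, -0.3, 0.0]
grip_width: 0.697
grip_force: 0.0
```

send_rows([
  [-0.4,0,-0.04,0,0,0,0],
  [-0.4,0,-0.04,0,0,0,0],
  [-0.4,0,0,0,0,0,0],
  [-0.4,0,0,0,0,0,0],
  [-0.4,0,0,0,0,0,0],
  [-0.4,0,0,0,0,0,0],
  [-0.4,0,0,0,0,0,0],
  [-0.4,0,0,0,0,0,0],
  [-0.4,0,0,0,0,0,0],
  [-0.4,0,0,0,0,0,0],
])

```text
time_s: 38.9
eef_pos: [421.6, -143.2, 223.7]
ee_rot: [0.0, 0.707, 0.707, 0.0]
force: [1.1, 0.3, 0.2]
grip_width: 0.698
grip_force: 0.0
```

```bash
python3 - <<'E'
from m import *; import pickle
p0,q0=pickle.load(open("p0.pkl","rb"))
p=ctrl.capture("top");q=ctrl.capture("side")
pickle.dump((p,q),open("p2.pkl","wb"))
for k,v in blobs(p).items(): print(k,v)
c=lambda q:cv2.resize(q["img"][145:255,265:355],None,fx=4.4,fy=4.4,interpolation=cv2.INTER_CUBIC)
cv2.imwrite("pics/c9.png",np.hstack([c(q0),c(q)])[:,:,::-1])
for n in("dish_l_in","dish_r_in"): print(n,[ (d["point"],round(d["score"],2)) for d in ctrl.landmark_of(n,q)[:1]])
E
```

```text
blue [(156, [237.5, 243.7], [450.9, 246.4])]
yellow [(119, [265.2, 242.2], [455.8, 164.7])]
red [(261, [373.1, 181.9], [635.9, -153.4])]
dark [(35, [394.2, 169.9], [664.4, -210.2]), (55, [263.8, 183.4], [623.8, 166.7]), (55, [286.6, 183.5], [623.7, 100.8]), (31, [334.6, 273.1], [368.5, -37.8])]
dish_l_in [([286.6, 235.6], 0.76)]
dish_r_in [([310.1, 179.8], 0.74)]
```

View pics/c9.png

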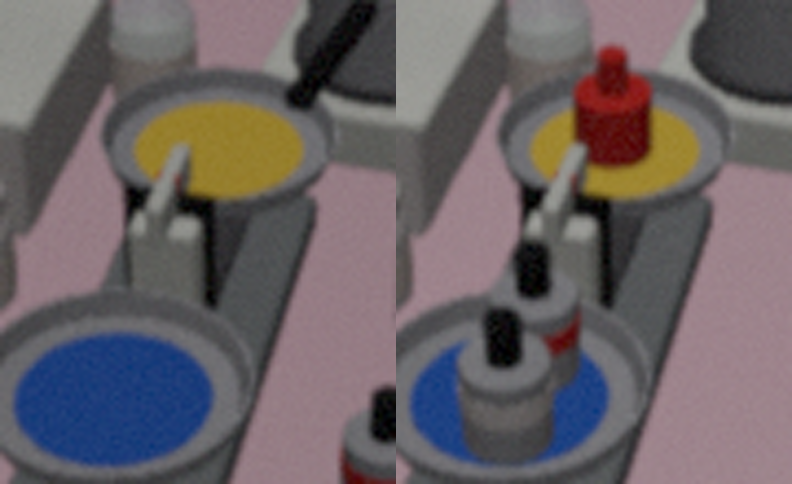

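send_rows([
  [-0.4,0.0334,0.0211,0,0,0,0],
  [-0.4,0.0334,0.0211,0,0,0,0],
  [-0.4,0.0334,0.0211,0,0,0,0],
  [-0.4,0.0334,0.0211,0,0,0,0],
  [-0.4,0.0334,0.0211,0,0,0,0],
  [-0.4,0.0334,0.0211,0,0,0,0],
  [-0.4,0.0334,0.0211,0,0,0,0],
  [-0.4,0.0334,0.0211,0,0,0,0],
  [-0.4,0.0334,0.0211,0,0,0,0],
  [-0.4,0,0,0,0,0,0],
])

```text
time_s: 40.35
eef_pos: [612.2, 159.0, 222.7]
ee_rot: [-0.0, 0.707, 0.708, -0.0]
force: [0.1, -1.0, -0.1]
grip_width: 0.701
grip_force: 0.0
```

send_rows([
  [-0.4,0,0,0.03,0,0,0],
  [-0.4,0,0,0.03,0,0,0],
  [-0.4,0,0,0.02,0,0,0],
  [-0.4,0,0,0.01,0,0,0],
  [0.2,0,0,0,0,0,0],
  [0.5,0,0,0,0,0,0],
  [1,0,0,0,0,0,0],
  [1,0,0,0,0,0,0],
  [1,0,0,0,0,0,0],
  [1,0,0,0,0,0,0],
])

```text
time_s: 41.6
eef_pos: [611.9, 157.2, 133.8]
ee_rot: [0.0, 0.708, 0.707, 0.0]
force: [0.1, -0.2, -0.5]
grip_width: 0.233
grip_force: 58.6
```

send_rows([
  [1,0,0,-0.015,0,0,0],
  [1,0,0,-0.025,0,0,0],
  [1,0,0,-0.03,0,0,0],
  [1,0.0363,-0.0113,0,0,0,0],
  [1,0.0363,-0.0113,0,0,0,0],
  [1,0.0363,-0.0113,0,0,0,0],
  [1,0.0363,-0.0113,0,0,0,0],
  [1,0.0363,-0.0113,0,0,0,0],
  [1,0.0363,-0.0113,0,0,0,0],
  [1,0.0363,-0.0113,0,0,0,0],
])

```text
time_s: 42.85
eef_pos: [532.5, 412.5, 204.7]
ee_rot: [0.0, 0.707, 0.707, 0.0]
force: [1.1, -0.3, -0.2]
grip_width: 0.23
grip_force: 58.8
```

send_rows([
  [1,0,0,0,0,0,0],
  [1,0,0,0.04,0,0,0],
  [1,0,0,0.04,0,0,0],
  [1,0,0,0.035,0,0,0],
  [1,0,0,0.02,0,0,0],
  [1,0,0,0.01,0,0,0],
  [1,0,0,0.008,0,0,0],
  [1,0,0,0,0,0,0],
  [1,0,0,0,0,0,0],
  [1,0,0,0,0,0,0],
])

```text
time_s: 44.1
eef_pos: [533.2, 411.5, 51.3]
ee_rot: [0.0, 0.707, 0.707, 0.0]
force: [0.4, 0.2, -1.5]
grip_width: 0.226
grip_force: 58.9
```

send_rows([
  [1,0,0,0.003,0,0,0],
  [1,0,0,0,0,0,0],
  [0.3,0,0,0,0,0,0],
  [-0.2,0,0,0,0,0,0],
  [-0.4,0,0,0,0,0,0],
  [-0.4,0,0,0,0,0,0],
  [-0.4,0,0,-0.03,0,0,0],
  [-0.4,0,0,-0.05,0,0,0],
  [-0.4,0,0,-0.05,0,0,0],
  [-0.4,0,0,-0.05,0,0,0],
])

```text
time_s: 45.35
eef_pos: [532.8, 411.2, 229.4]
ee_rot: [0.0, 0.708, 0.707, 0.0]
force: [1.6, 0.3, 0.9]
grip_width: 0.699
grip_force: 0.0
```

send_rows([
  [-0.4,-0.04,0.0098,0,0,0,0],
  [-0.4,-0.04,0.0098,0,0,0,0],
  [-0.4,-0.04,0.0098,0,0,0,0],
  [-0.4,-0.04,0.0098,0,0,0,0],
  [-0.4,-0.04,0.0098,0,0,0,0],
  [-0.4,-0.04,0.0098,0,0,0,0],
  [-0.4,-0.04,0.0098,0,0,0,0],
  [-0.4,-0.038,0.0098,0,0,0,0],
  [-0.4,0,0,0,0,0,0],
  [-0.4,0,0,0,0,0,0],
])

```text
time_s: 46.6
eef_pos: [610.9, 93.8, 227.7]
ee_rot: [-0.0, 0.707, 0.707, 0.0]
force: [0.4, 0.7, 0.3]
grip_width: 0.705
grip_force: 0.0
```

send_rows([
  [-0.4,0,0,0.03,0,0,0],
  [-0.4,0,0,0.03,0,0,0],
  [-0.4,0,0,0.02,0,0,0],
  [-0.4,0,0,0.005,0,0,0],
  [0.2,0,0,0,0,0,0],
  [0.5,0,0,0,0,0,0],
  [1,0,0,0,0,0,0],
  [1,0,0,0,0,0,0],
  [1,0,0,0,0,0,0],
  [1,0,0,0,0,0,0],
])

```text
time_s: 47.85
eef_pos: [611.2, 93.3, 142.8]
ee_rot: [0.0, 0.708, 0.707, 0.0]
force: [1.3, 0.9, 0.2]
grip_width: 0.229
grip_force: 58.7
```

send_rows([
  [1,0,0,-0.01,0,0,0],
  [1,0,0,-0.02,0,0,0],
  [1,0,0,-0.04,0,0,0],
  [1,0.038,-0.013,0,0,0,0],
  [1,0.038,-0.013,0,0,0,0],
  [1,0.038,-0.013,0,0,0,0],
  [1,0.038,-0.013,0,0,0,0],
  [1,0.038,-0.013,0,0,0,0],
  [1,0.038,-0.013,0,0,0,0],
  [1,0,0,0,0,0,0],
])

```text
time_s: 49.1
eef_pos: [531.8, 323.4, 212.7]
ee_rot: [-0.0, 0.706, 0.708, -0.001]
force: [0.0, -0.3, -3.1]
grip_width: 0.232
grip_force: 59.1
```

send_rows([
  [1,0,0,0,0,0,0],
  [1,0,0,0.04,0,0,0],
  [1,0,0,0.04,0,0,0],
  [1,0,0,0.04,0,0,0],
  [1,0,0,0.022,0,0,0],
  [1,0,0,0.01,0,0,0],
  [1,0,0,0.008,0,0,0],
  [1,0,0,0,0,0,0],
  [1,0,0,0,0,0,0],
  [1,0,0,0,0,0,0],
])

```text
time_s: 50.35
eef_pos: [533.6, 321.5, 53.3]
ee_rot: [0.0, 0.707, 0.707, 0.0]
force: [-0.4, 0.5, -2.8]
grip_width: 0.233
grip_force: 59.1
```

send_rows([
  [1,0,0,0.002,0,0,0],
  [1,0,0,0.002,0,0,0],
  [1,0,0,0,0,0,0],
  [1,0,0,0,0,0,0],
  [1,0,0,0,0,0,0],
  [1,0,0,0,0,0,0],
  [1,0,0,0,0,0,0],
  [1,0,0,0,0,0,0],
  [1,0,0,0,0,0,0],
  [1,0,0,0,0,0,0],
])

```text
time_s: 51.6
eef_pos: [533.5, 321.4, 49.1]
ee_rot: [0.0, 0.707, 0.707, 0.0]
force: [-1.1, -0.5, 4.8]
grip_width: 0.231
grip_force: 59.8
```

Contact with the tub floor. Release, rise and retreat.

send_rows([
  [0.3,0,0,0,0,0,0],
  [-0.2,0,0,0,0,0,0],
  [-0.4,0,0,0,0,0,0],
  [-0.4,0,0,0,0,0,0],
  [-0.4,0,0,-0.03,0,0,0],
  [-0.4,0,0,-0.05,0,0,0],
  [-0.4,0,0,-0.05,0,0,0],
  [-0.4,0,0,-0.05,0,0,0],
  [-0.4,-0.04,-0.03,0,0,0,0],
  [-0.4,-0.04,-0.03,0,0,0,0],
])

```text
time_s: 52.85
eef_pos: [472.5, 240.6, 228.9]
ee_rot: [0.0, 0.707, 0.707, 0.0]
force: [0.6, -0.8, 0.6]
grip_width: 0.703
grip_force: 0.0
```

send_rows([
  [-0.4,-0.04,-0.03,0,0,0,0],
  [-0.4,-0.04,-0.03,0,0,0,0],
  [-0.4,-0.04,-0.03,0,0,0,0],
  [-0.4,-0.04,0,0,0,0,0],
  [-0.4,-0.04,0,0,0,0,0],
  [-0.4,0,0,0,0,0,0],
  [-0.4,0,0,0,0,0,0],
  [-0.4,0,0,0,0,0,0],
  [-0.4,0,0,0,0,0,0],
  [-0.4,0,0,0,0,0,0],
])

```text
time_s: 54.1
eef_pos: [383.0, 41.9, 228.7]
ee_rot: [-0.0, 0.707, 0.707, -0.0]
force: [0.1, -0.6, -0.1]
grip_width: 0.702
grip_force: 0.0
```

```bash
python3 - <<'E'
from m import *
p=ctrl.capture("top");q=ctrl.capture("side")
for k,v in blobs(p).items(): print(k,v)
a=cv2.resize(p["img"][120:320,150:490],None,fx=2.3,fy=2.3,interpolation=cv2.INTER_CUBIC)
cv2.imwrite("pics/d1.png",a[:,:,::-1])
save(q,"d2.png",(200,110,240,290),2)
E
```

```text
blue [(163, [237.6, 243.7], [451.0, 246.1])]
yellow [(121, [265.1, 242.3], [455.6, 164.8])]
red [(250, [372.5, 182.7], [633.2, -151.4])]
dark [(30, [392.6, 170.2], [663.4, -205.6]), (23, [328.9, 174.3], [651.0, -21.2]), (53, [210.0, 214.6], [532.7, 320.5]), (29, [306.9, 245.2], [446.5, 40.8]), (49, [267.2, 264.5], [391.4, 153.2]), (34, [373.3, 278.4], [353.9, -147.0]), (45, [272.6, 295.2], [305.6, 136.6]), (21, [300.0, 296.6], [302.4, 59.5])]
```

View pics/d1.png

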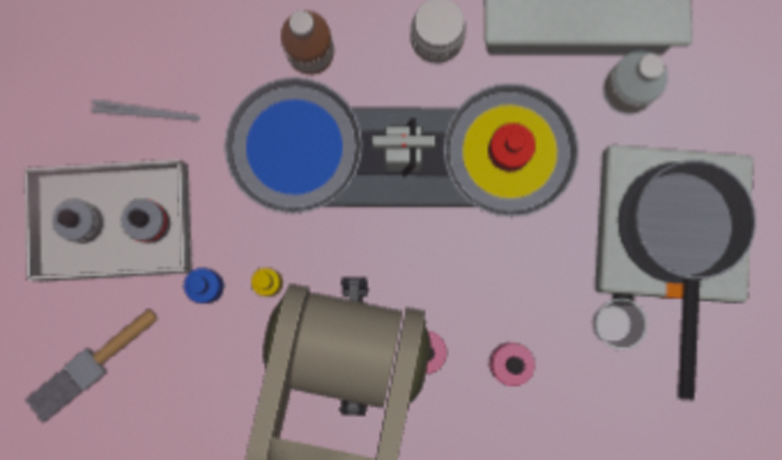

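View pics/d2.png

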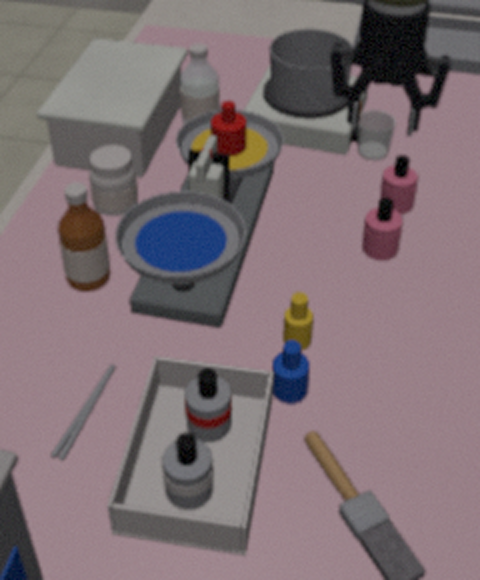

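Both canisters stand upright in the tub (top crop about (76,219) and (145,219)). The red weight is alone on the right dish at (513,147), and the handle still lies over the stripe at (690,340).

```bash
python3 -c "
from rig import ctrl
print(ctrl.finish_job())"
```

```text
the job is handed in; nothing more can be done
None
```

The job is handed in, with no verdict returned: the pan's handle lies over the orange stripe, the 100 g and 300 g canisters (no 200 g one was there) levelled against the red 400 g weight and now stand upright in the tub, and that weight is alone on the right dish.

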